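# Pack three snack pots, one per well, and shut the lunchbox

## Task

Pack the lunchbox: slide the three round snack pots along the wooden board and over its edge into the open lunchbox, one in each well and lying flat, without lifting them off the board or upsetting them. Then swing the lid over and press it gently down until it stops, fully shut. Leave the tumbler, ice pack, bowl and spoon where they are.

Things in the scene. Friction and masses are not known exactly. Their poses are not given: they have to be found in the camera images.
- lunchbox: Olive plastic lunchbox, fixed to the bench, 98 mm (its x) by 286 mm (its y), 34 mm high; open wells in one row along its y. Origin at the centre of its underside on the bench; its -x side (front) faces the board, its +x side carries the lid hinge. Outer walls and dividers are 4 mm thick, all 34 mm high.
- well0 (a point): Centre of the floor of the lunchbox's -y end well, 4 mm above the bench (30 mm below the rim); axes as the lunchbox. Each well is 90 mm by 90 mm, 94 mm from well to well.
- well1 (a point): Centre of the floor of the lunchbox's middle well, 4 mm above the bench (30 mm below the rim); axes as the lunchbox. Each well is 90 mm by 90 mm, 94 mm from well to well.
- well2 (a point): Centre of the floor of the lunchbox's +y end well, 4 mm above the bench (30 mm below the rim); axes as the lunchbox. Each well is 90 mm by 90 mm, 94 mm from well to well.
- board: Fixed wooden board 195 mm (x) by 380 mm (y), 36 mm thick, axes as the lunchbox, set against the lunchbox's front with its top 2 mm above the lunchbox rim. Origin at the centre of its underside, 147.5 mm on the -x side of the lunchbox's origin; its far edge is at x = -50 mm in the lunchbox's frame.
- pot0: Round flat white snack pot, closed, 76 mm in diameter (its grey seam 77 mm), 26 mm high, about 0.13 kg, one of three alike; stands on the board at the start. Origin at the centre of its underside, z up.
- pot1: Round flat white snack pot, closed, 76 mm in diameter (its grey seam 77 mm), 26 mm high, about 0.13 kg, one of three alike; stands on the board at the start. Origin at the centre of its underside, z up.
- pot2: Round flat white snack pot, closed, 76 mm in diameter (its grey seam 77 mm), 26 mm high, about 0.13 kg, one of three alike; stands on the board at the start. Origin at the centre of its underside, z up.
- lid (a joint): Lid hinge angle (rad): 0 shut on the rim, about 2 standing open, leaning away from the robot; grows as it opens. A stiff hinge: the lid stays where it is left.
- lid_hinge (a point): Middle of the lid's hinge axis, on the lunchbox's +x rim, 34.5 mm above the bench; the hinge axis runs along the lunchbox's y.
- lid_edge (a point): Middle of the lid's free edge on its outer face, 100 mm from the hinge axis. The lid is a plain plate 100 mm by 288 mm, 6 mm thick; a tab 70 mm wide goes 11 mm further at the middle of this edge. Shut, its outer face is 40.5 mm above the bench.
- tumbler: Stainless tumbler with a black cap, 75 mm in diameter, 176 mm high, upright on the bench beyond the +y end of the lunchbox. Origin at the centre of its underside. To be left alone.
- ice_pack: Yellow ice pack 140 x 90 x 22 mm, flat on the bench beyond the -y end of the lunchbox. Origin at the centre of its underside. To be left alone.
- bowl: Small wooden bowl, 110 mm in diameter, 45 mm high, on the bench. Origin at the centre of its underside. To be left alone.
- spoon: Grey plastic spoon 170 mm long, lying on the bench, handle to its -x. To be left alone.
Not all that is in view belongs to the job. What is shaped like the pot2 but black is not meant. What is shaped like the pot1 but black or blue is not meant.

How it is judged:
By the outcome, as a careful person would: the job done as asked, in the order asked, and still so for the second after the job is handed in, with the robot touching nothing.
It also fails if it takes over 64 s, if anything falls off the work surface, if the arm or the gripper's body presses on something with over 40 N, if the wrist force passes 120 N, or if a joint passes its speed limit or range.

## Robot

A 6-joint arm with a two-finger parallel gripper is mounted at the origin on the work surface. World frame = base frame: x ahead of the robot, y to its left, z up, the work surface at z = 0. Lengths are in mm, angles in rad, forces in N, time in s.
With the tool pointing down it reaches from about 325 to 900 mm from the base axis. Payload 6.1 kg.
Tool frame: the origin (TCP) lies at the very end of the fingers, on their centre line; the grasp point (between the pads) lies pinch_z behind it (pinch_z is the distance from the TCP to the grasp point, in mm); x points along the fingers, y is the direction in which the jaws open and shut, and the axes are right-handed (so a half turn about x gives the same grasp; the last joint's range is limited). The gripper opens to 85 mm and grips with 20 to 120 N. Pads are 22 mm wide; open, the fingers measure 114 mm over their backs; the gripper's body (76 mm by 85 mm) begins 54 mm behind the grasp point. The pads swing forward as they close: fully open they stand 13 mm farther back than shut.
Start: joints at [-1.244, 0.22, 1.526, -0, 1.395, -0.126], TCP at [273.42, -562.012, 231.3] pointing down, gripper open.
Joint ranges: [-2.98, 2.98], [-0.91, 2.08], [0.09, 2.57], [-1.24, 4.39], [0.2, 2.65], [-2.68, 2.68]. Speed limits (rad/s): [2.57, 2.57, 3.01, 3.14, 3.14, 3.14].

## Interface

Orientations are given as a rotation vector (axis times angle).
In Python, from rig import * gives the robot as it stands.
- The arm moves only by the shell command python3 -m inch 'ROWS' [FORCE]. ROWS is JSON, a list of rows, each an object with "turn": the turn, a rotation vector about the tool's x, y, z in degrees, a list of three; "delta_pos": the shift along the tool's x, y, z in mm, a list of three; "fingers": the gripper command: -1 is shut, 1 is fully open, values between are in proportion. A call has 1 to 8 rows; each row shifts and turns the pose as measured when the row begins, along the tool's axes as they then stand; what a row does not reach is not made up. A row lasts 1/12 s, in which the tool goes at most 41.7 mm and 7.16 degrees, less where a joint would pass 70% of its speed; a pose out of reach is approached as far as the arm can. A call with a gripper value outside its range is refused whole. The fingers move at their own pace and stop on an object; FORCE is the grip in N (left out, the last holds). Time passes only in rows, so rows that do not move let the fingers close. It gives the time, the measured TCP pose, the force and the opening at its end, in the units of the state.
- observe(): the state, without advancing time (a new reading comes with each control period).
- camera(name): name is "scene" or "top" or "wrist"; returns a dict with "frame" (420x560x3 uint8, red, green, blue), "mtx" (3x3 intrinsics, pixels), "R" (3x3) and "t" (3): a world point X has camera coordinates R X + t. Camera axes: x right, y down, z forward; pixel columns grow to the right and rows downward; lengths in mm; the calibration is good to about 2 mm. A picture is of the moment at which its call begins. There is no depth.
- close_job(): hands the job in, once; it reports no verdict.
The state is a dict: "time": time; "joints": joint angles; "qvel": joint speeds; "joint_efforts": joint torques, N m; "tool_pos": TCP position; "orientation": TCP orientation; "contact_force": force on the tool from outside, world axes, zero at the start; "ft_torque": the same for the moment, N m; "finger_gap": finger opening in mm.
Only numpy, scipy, OpenCV 4.12 (cv2) and the standard library are available. Lean on these libraries where they do the work, as an engineer would, in place of code of your own. Each camera call takes 0.05 s, during which the arm holds its last target. There are 200 camera calls.

## Working session

There is one attempt and no reset: what is moved stays moved. The work goes in short steps, Python scripts to look and compute and a shell command to move; the robot and the scene stay as the last step left them, time stands still between calls to the robot, and variables do not carry over. Pictures are saved under pics/ and viewed, and the job is handed in when it is done.

```bash
mkdir -p pics; cat > h.py <<'E'
from rig import *
import numpy as np, cv2
from scipy.spatial.transform import Rotation as Ro
def snap(n,f):
    c=camera(n); cv2.imwrite('pics/'+f,c['frame'][:,:,::-1]); return c
def ray(c,u,v,z):
    R=np.array(c['R']);t=np.array(c['t']);o=-R.T@t
    d=R.T@np.linalg.inv(c['mtx'])@np.array([u,v,1.]); return o+d*(z-o[2])/d[2]
def proj(c,X):
    p=np.array(c['mtx'])@(np.array(c['R'])@np.array(X)+np.array(c['t'])); return p[:2]/p[2]
E
python3 - <<'E'
from h import *
import pickle
o=observe();print(o)
print(Ro.from_rotvec(o['orientation']).as_matrix().round(3))
for n in('scene','top','wrist'):
    c=snap(n,n+'0.png');pickle.dump(c,open(n+'0.pkl','wb'))
E
```

```text
{'time': 0.0, 'joints': array([-1.24413932e+00,  2.21197459e-01,  1.52758962e+00, -6.59903804e-07,
        1.39468926e+00, -1.26108484e-01]), 'qvel': array([ 1.28576192e-03,  4.92459889e-05,  1.47085518e-04, -7.95837748e-04,
       -3.87101777e-04, -8.08006455e-04]), 'joint_efforts': array([-1.46677619e-03, -4.96896243e+01, -3.89396524e+01, -2.33856899e-04,
        1.11312355e-02, -1.41422541e-05]), 'tool_pos': array([ 273.21005229, -561.46782201,  230.22836424]), 'orientation': array([ 1.97060833,  0.45583155, -1.970991  ]), 'contact_force': array([-0.10588665,  0.13849559,  0.48535792]), 'ft_torque': array([ 0.049736  , -0.03615694,  0.02850072]), 'finger_gap': 85.54339068679161}
[[-0.001  0.437 -0.899]
 [ 0.002 -0.899 -0.437]
 [-1.    -0.002 -0.   ]]
```

View pics/top0.png

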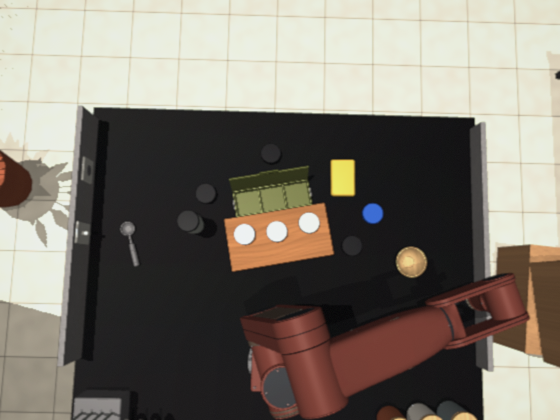

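View pics/scene0.png

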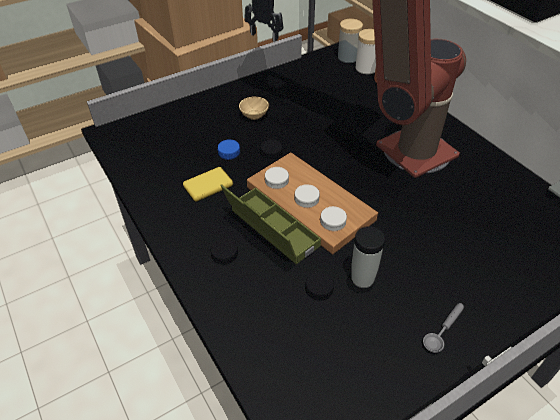

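The top view shows three white pots at (244,234), (277,231) and (309,223) on the wooden board. The look-alikes are the blue one at (373,213) and the black ones at (271,153), (205,193) and (352,245). I choose the white ones. Next I measure them and crop in close.

```bash
python3 - <<'E'
from h import *
import pickle
c=pickle.load(open('top0.pkl','rb'));f=c['frame'];h=cv2.cvtColor(f,cv2.COLOR_RGB2HSV)
roi=np.zeros(f.shape[:2],np.uint8);roi[140:280,180:345]=255
w=((h[...,1]<40)&(h[...,2]>150)).astype(np.uint8)*255&roi
for q in cv2.findContours(w,0,2)[0]:
    if cv2.contourArea(q)>100:
        (u,v),r=cv2.minEnclosingCircle(q);m=cv2.moments(q);u,v=m['m10']/m['m00'],m['m01']/m['m00']
        print('pot',u,v,r,ray(c,u,v,61).round(1),'diam',np.linalg.norm(ray(c,u+r,v,62)-ray(c,u-r,v,62)))
b=((h[...,0]<22)&(h[...,1]>80)&(h[...,2]>90)).astype(np.uint8)*255&roi
b=cv2.morphologyEx(b|w,cv2.MORPH_CLOSE,np.ones((5,5)))
q=max(cv2.findContours(b,0,2)[0],key=cv2.contourArea)
P=np.array([ray(c,u,v,36)[:2] for u,v in q[:,0]],np.float32)
r=cv2.minAreaRect(P);bx=cv2.boxPoints(r);print(r,bx)
# box frame
cv2.imwrite('pics/crop0.png',cv2.resize(f[130:285,170:390,::-1],None,fx=3.5,fy=3.5,interpolation=cv2.INTER_CUBIC))
E
```

```text
pot 244.09516129032258 233.8983870967742 10.351578712463379 [461.5 139.8  61. ] diam 75.71197240147997
pot 276.4371224601867 231.1740801757276 10.30786418914795 [474.5  21.6  61. ] diam 75.61797243962307
pot 308.6522702104097 222.41362126245846 10.277502059936523 [509.8 -96.2  61. ] diam 75.73979128558456
((457.18463134765625, 14.26043701171875), (198.5817413330078, 384.5758361816406), 10.804854393005371) [[ 323.60687  184.52585]
 [ 395.70123 -193.232  ]
 [ 590.7624  -156.00497]
 [ 518.668    221.75287]]
```

View pics/crop0.png

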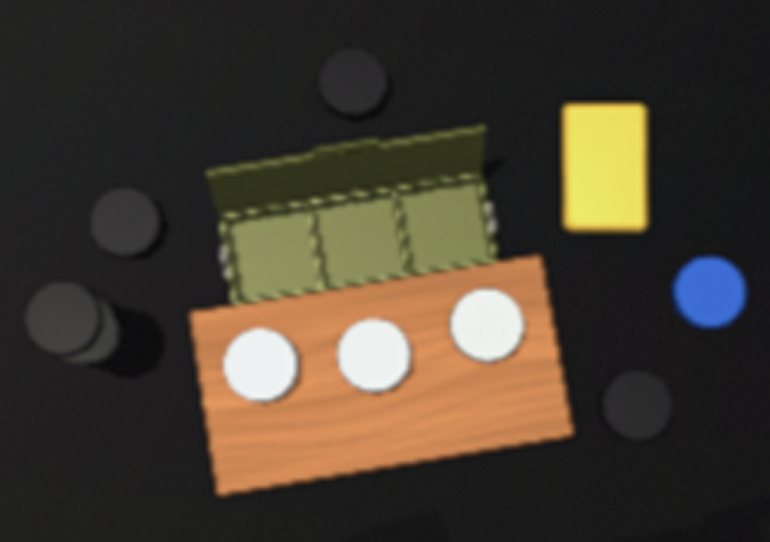

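View pics/wrist0.png

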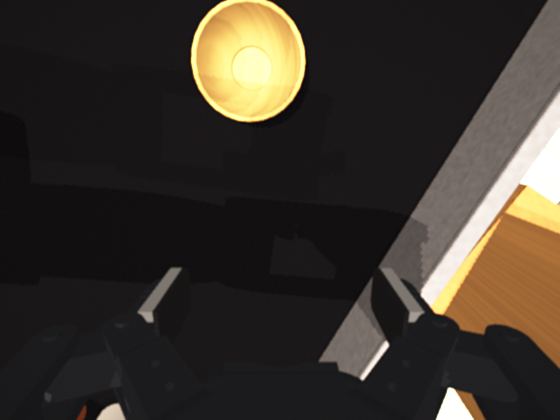

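```bash
python3 -c "
import rig;print([a for a in dir(rig) if a[0]!='_'],getattr(rig,'pinch_z',None))"
python3 -m inch '[{"turn":[5.1,0,0],"delta_pos":[0,0,0],"fingers":1},{"turn":[5.1,0,0],"delta_pos":[0,0,0],"fingers":1},{"turn":[5.1,0,0],"delta_pos":[0,0,0],"fingers":1},{"turn":[0,0,0],"delta_pos":[0,-30,-23],"fingers":1},{"turn":[0,0,0],"delta_pos":[0,-30,-23],"fingers":1},{"turn":[0,0,0],"delta_pos":[0,-30,-23],"fingers":1},{"turn":[0,0,0],"delta_pos":[0,-30,-23],"fingers":1}]' 20
python3 -m inch '[{"turn":[0,0,0],"delta_pos":[0,-30,-23],"fingers":1},{"turn":[0,0,0],"delta_pos":[0,-30,-23],"fingers":1},{"turn":[0,0,0],"delta_pos":[0,-30,-23],"fingers":1},{"turn":[0,0,0],"delta_pos":[0,-30,-23],"fingers":1},{"turn":[0,0,0],"delta_pos":[0,-30,-23],"fingers":1},{"turn":[0,0,0],"delta_pos":[0,-30,-23],"fingers":1},{"turn":[0,0,0],"delta_pos":[0,-30,-23],"fingers":1}]'
cat >> h.py <<'E'
YAW=np.radians(10.8); O=np.array([602.0,41.9])
BX=np.array([np.cos(YAW),np.sin(YAW)]);BY=np.array([-np.sin(YAW),np.cos(YAW)])
def box(p): d=np.array(p)[:2]-O; return np.array([d@BX,d@BY])
def st():
    o=observe();M=Ro.from_rotvec(o['orientation']).as_matrix()
    print('t',round(o['time'],2),'pos',o['tool_pos'].round(1),'box',box(o['tool_pos']).round(1),'F',np.round(o['contact_force'],1),'gap',round(o['finger_gap'],1),'yaw err',round(float(np.degrees(np.arctan2(M[1,1],M[0,1])+np.pi/2-YAW)),2),'xaxis',M[:,0].round(3)); return o
E
python3 - <<'E'
from h import *
import pickle
st();c=snap('wrist','w1.png');pickle.dump(c,open('w1.pkl','wb'))
E
```

```text
['PlanningError', 'camera', 'close_job', 'observe', 'pinch_z'] 18.700000000000003
time: 0.73
tool_pos: [340.1, -428.0, 226.0]
orientation: [2.136, 0.179, -2.144]
contact_force: [-0.3, -0.3, 0.2]
finger_gap: 85.4
time: 1.32
tool_pos: [467.9, -182.3, 225.1]
orientation: [2.138, 0.177, -2.148]
contact_force: [0.6, -0.3, -0.7]
finger_gap: 85.5
t 1.32 pos [ 467.9 -182.3  225.1] box [-173.7 -195.1] F [ 0.6 -0.3 -0.7] gap 85.5 yaw err -1.76 xaxis [-0.005  0.007 -1.   ]
```

View pics/w1.png

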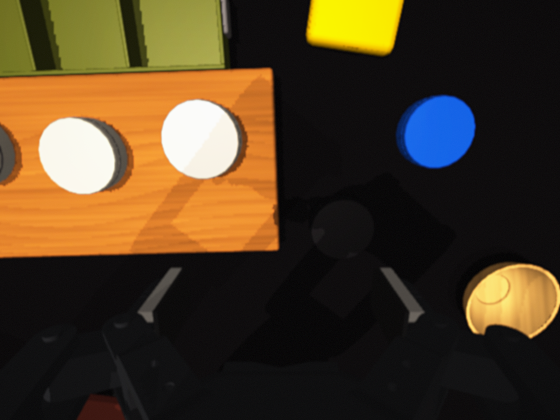

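The wrist view shows pot C at (200,138) and pot B at (80,155). The board corner is at (273,70) and the box's corner wall at about (225,68). I'll refine the box frame and the pots from this view.

```bash
python3 - <<'E'
from h import *
import pickle
c=pickle.load(open('w1.pkl','rb'));f=c['frame'];h=cv2.cvtColor(f,cv2.COLOR_RGB2HSV)
w=((h[...,1]<60)&(h[...,2]>150)).astype(np.uint8)*255
w[240:]=0
for q in cv2.findContours(w,0,2)[0]:
    if cv2.contourArea(q)>1000:
        P=np.array([ray(c,u,v,62)[:2] for u,v in q[:,0]],np.float32)
        (x,y),r=cv2.minEnclosingCircle(P);print('pot',(x,y),'r',r,'box',box((x,y)).round(1))
b=((h[...,0]<22)&(h[...,1]>80)&(h[...,2]>60)).astype(np.uint8)*255;b[262:]=0;b[:,300:]=0
b=cv2.morphologyEx(b|w,cv2.MORPH_CLOSE,np.ones((9,9)))
q=max(cv2.findContours(b,0,2)[0],key=cv2.contourArea)
p=cv2.approxPolyDP(q,6,True)[:,0]
for u,v in p: X=ray(c,u,v,36);print(u,v,X[:2].round(1),box(X).round(1))
# olive box outer end wall corners
ol=((h[...,0]>22)&(h[...,0]<45)&(h[...,1]>80)&(h[...,2]>40)).astype(np.uint8)*255;ol[:,260:]=0
q=max(cv2.findContours(ol,0,2)[0],key=cv2.contourArea)
for u,v in cv2.approxPolyDP(q,4,True)[:,0]: print('ol',u,v,box(ray(c,u,v,34)).round(1))
E
```

```text
pot (475.9336242675781, 22.96668243408203) r 37.24857711791992 box [-127.4    5. ]
pot (510.7037048339844, -94.54656982421875) r 37.27888870239258 box [-115.2 -116.9]
272 69 [ 587.2 -152.8] [ -51.  -188.4]
0 77 [537.5 113. ] [-50.   81.9]
0 131 [484.2 118.4] [-101.4   97.3]
14 151 [465.5 105.8] [-122.1   88.4]
12 169 [445.5 109.7] [-141.    95.9]
0 179 [432.2 123.7] [-151.5  112.2]
0 258 [335.2 133.6] [-244.8  140.1]
277 250 [ 398.1 -187.4] [-243.3 -187. ]
ol 0 0 [16. 64.]
ol 0 76 [-48.8  83.3]
ol 225 68 [ -48.4 -142. ]
ol 219 0 [   9.5 -141.2]
ol 132 0 [ 12.1 -59.9]
ol 141 66 [-44.1 -59.3]
ol 129 63 [-41.  -47.8]
ol 119 0 [ 12.5 -47.7]
ol 40 0 [14.8 26.4]
ol 55 64 [-39.7  25.5]
ol 46 70 [-44.8  35.8]
ol 36 69 [-43.6  45.6]
ol 20 1 [14.6 45.4]
```

```bash
python3 - <<'E'
from h import *
import pickle
c=pickle.load(open('w1.pkl','rb'));o=observe();M=Ro.from_rotvec(o['orientation']).as_matrix()
R=np.array(c['R'])
for b in(0,5,10,13,18.7,30):
    for s in(-42.7,42.7): print(b,s,proj(c,o['tool_pos']-b*M[:,0]+s*M[:,1]).round(0),end=' ')
    print()
E
python3 -m inch '[{"turn":[-1.8,0,0],"delta_pos":[0,0,0],"fingers":1},{"turn":[0,0,0],"delta_pos":[15,-26,-20],"fingers":1},{"turn":[0,0,0],"delta_pos":[25,-26,-20],"fingers":1},{"turn":[0,0,0],"delta_pos":[35,-26,-20],"fingers":1},{"turn":[0,0,0],"delta_pos":[25,0,0],"fingers":1},{"turn":[0,0,0],"delta_pos":[0,0,0],"fingers":1}]'
python3 -c "
from h import *
st()
c=snap('wrist','w2.png')"
```

```text
0 -42.7 [186. 266.] 0 42.7 [355. 265.] 
5 -42.7 [183. 271.] 5 42.7 [357. 270.] 
10 -42.7 [180. 276.] 10 42.7 [360. 275.] 
13 -42.7 [178. 279.] 13 42.7 [361. 278.] 
18.7 -42.7 [174. 285.] 18.7 42.7 [365. 284.] 
30 -42.7 [165. 299.] 30 42.7 [372. 298.] 
time: 1.87
tool_pos: [515.8, -87.0, 128.7]
orientation: [2.12, 0.226, -2.112]
contact_force: [-1.5, 0.4, -0.6]
finger_gap: 85.6
t 1.87 pos [515.8 -87.  128.7] box [-108.8 -110.4] F [-1.5  0.4 -0.6] gap 85.6 yaw err 0.98 xaxis [ 0.003  0.007 -1.   ]
```

View pics/w2.png

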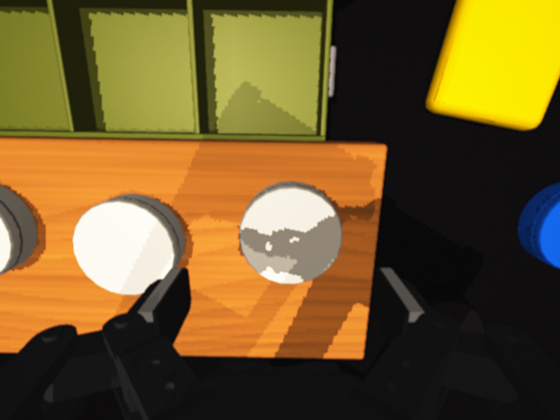

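The pot under the gripper is at about (290,233), and the fingertips are at (185,268) and (385,268). I'll measure the pot against the TCP now that the arm is at rest.

```bash
python3 - <<'E'
from h import *
o=st();c=snap('wrist','w3.png');M=Ro.from_rotvec(o['orientation']).as_matrix()
for b in(0,10,18.7): print(b,[proj(c,o['tool_pos']-b*M[:,0]+s*M[:,1]).round(0) for s in(-42.7,0,42.7)])
print(c['mtx'])
R=np.array(c['R']);print('cam in tool',M.T@(-R.T@c['t']-o['tool_pos']))
f=c['frame'];h=cv2.cvtColor(f,cv2.COLOR_RGB2HSV)
w=((h[...,1]<60)&(h[...,2]>90)).astype(np.uint8)*255;w[300:]=0;w[:,:215]=0;w[:,372:]=0
w=cv2.morphologyEx(w,cv2.MORPH_OPEN,np.ones((5,5)))
q=max(cv2.findContours(w,0,2)[0],key=cv2.contourArea);print(cv2.boundingRect(q))
P=np.array([ray(c,u,v,62)[:2] for u,v in q[:,0]],np.float32)
(x,y),r=cv2.minEnclosingCircle(P);print('pot',(x,y),'r',r,'box',box((x,y)).round(1))
E
```

```text
t 1.92 pos [516.7 -87.5 130.9] box [-108.  -111.1] F [-0.1  0.1 -0.1] gap 85.6 yaw err 0.92 xaxis [ 0.005  0.007 -1.   ]
0 [array([198., 272.]), array([282., 272.]), array([365., 272.])]
10 [array([193., 282.]), array([282., 282.]), array([371., 282.])]
18.7 [array([187., 291.]), array([282., 292.]), array([376., 292.])]
[[308.45185362   0.         280.478303  ]
 [  0.         308.45185362 214.80093897]
 [  0.           0.           1.        ]]
cam in tool [-142.17271915   -0.78470345  -73.24551637]
(240, 183, 100, 100)
pot (512.52099609375, -92.60381317138672) r 38.63679885864258 box [-113.1 -115.4]
```

```bash

python3 -m inch '[{"turn":[0.8,0,0],"delta_pos":[20,5,6.5],"fingers":1},{"turn":[0,0,0],"delta_pos":[20,0,0],"fingers":1},{"turn":[0,0,0],"delta_pos":[0,0,0],"fingers":1}]'
python3 -c "
from h import *
st()
c=snap('wrist','w4.png')"
```

```text
time: 2.22
tool_pos: [517.0, -100.0, 99.5]
orientation: [2.143, 0.198, -2.103]
contact_force: [-0.7, -0.3, -0.8]
finger_gap: 85.4
t 2.22 pos [ 517.  -100.    99.5] box [-110.1 -123.5] F [-0.7 -0.3 -0.8] gap 85.4 yaw err -0.1 xaxis [ 0.019  0.001 -1.   ]
```

View pics/w4.png

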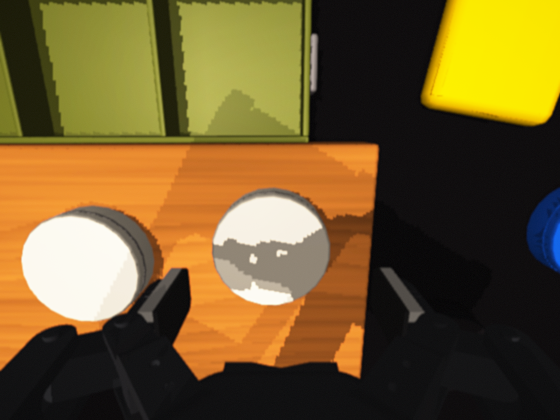

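```bash

python3 -m inch '[{"turn":[0,0,0],"delta_pos":[0,0,0],"fingers":1}]' >/dev/null
python3 -c "
from h import *
st()"
python3 -m inch '[{"turn":[0,-1,0],"delta_pos":[0,-7,4],"fingers":1},{"turn":[0,0,0],"delta_pos":[0,0,0],"fingers":1},{"turn":[0,0,0],"delta_pos":[0,0,0],"fingers":1}]' >/dev/null
python3 -c "
from h import *
st()"
```

```text
t 2.35 pos [ 519.  -101.9  103.6] box [-108.5 -125.7] F [-0.4 -0.5  0.5] gap 85.4 yaw err -0.18 xaxis [ 0.023 -0.001 -1.   ]
t 2.6 pos [516.1 -97.8 109.2] box [-110.5 -121.1] F [-0.  -0.3 -0.5] gap 85.4 yaw err -0.3 xaxis [ 0.011 -0.007 -1.   ]
```

```bash

python3 -m inch '[{"turn":[0,-0.7,0],"delta_pos":[12,-5,4],"fingers":1},{"turn":[0,0,0],"delta_pos":[12,0,0],"fingers":1}]' >/dev/null
python3 -c "
from h import *
st()"
python3 -m inch '[{"turn":[0,0,0],"delta_pos":[0,0,0],"fingers":1}]' >/dev/null
python3 -c "
from h import *
st();camera('wrist');st()"
```

```text
t 2.77 pos [514.4 -94.4  88.4] box [-111.6 -117.4] F [0.4 0.7 0.1] gap 85.6 yaw err -0.29 xaxis [ 0.006 -0.012 -1.   ]
t 2.85 pos [512.9 -93.6  85.8] box [-112.9 -116.4] F [-0.5 -0.2  0.6] gap 85.5 yaw err -0.25 xaxis [ 0.003 -0.011 -1.   ]
t 2.9 pos [513.  -93.6  86.4] box [-112.8 -116.4] F [0.6 1.  0.5] gap 85.6 yaw err -0.26 xaxis [ 0.003 -0.011 -1.   ]
```

```bash

python3 -m inch '[{"turn":[0,0,-0.6],"delta_pos":[18,0,1],"fingers":1},{"turn":[0,0,0],"delta_pos":[18,0,0],"fingers":1},{"turn":[0,0,0],"delta_pos":[12,0,0],"fingers":1},{"turn":[0,0,0],"delta_pos":[0,0,0],"fingers":1}]' >/dev/null
python3 -c "
from h import *
snap('wrist','w5.png');st()"
```

```text
t 3.28 pos [513.  -93.7  37.4] box [-112.9 -116.5] F [-0.4  0.2 -0.3] gap 85.4 yaw err -0.18 xaxis [ 0.002 -0.001 -1.   ]
```

View pics/w5.png

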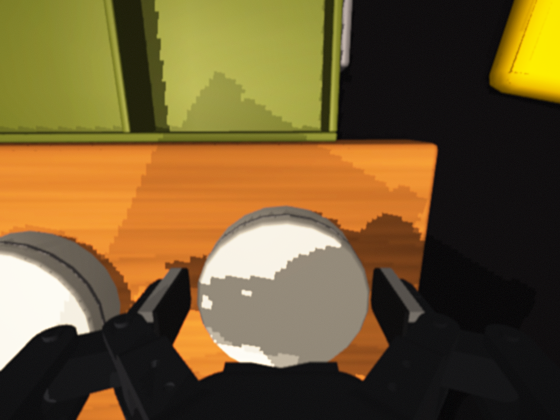

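```bash

python3 -m inch '[{"turn":[0,0,0],"delta_pos":[6,0,0],"fingers":1},{"turn":[0,0,0],"delta_pos":[0,0,0],"fingers":1},{"turn":[0,0,0],"delta_pos":[0,0,0],"fingers":0.5},{"turn":[0,0,0],"delta_pos":[0,0,0],"fingers":0.5},{"turn":[0,0,0],"delta_pos":[0,0,0],"fingers":0.5},{"turn":[0,0,0],"delta_pos":[0,0,0],"fingers":0.5}]' 20
python3 -c "
from h import *
st()"
python3 -m inch '[{"turn":[0,0,0],"delta_pos":[0,-2,-8],"fingers":0.5},{"turn":[0,0,0],"delta_pos":[0,-2,-8],"fingers":0.5}]' >/dev/null
python3 -c "
from h import *
snap('wrist','w6.png');st()"
```

```text
time: 3.78
tool_pos: [515.1, -94.3, 33.8]
orientation: [2.129, 0.195, -2.116]
contact_force: [0.1, 0.6, -1.7]
finger_gap: 75.5
t 3.78 pos [515.1 -94.3  33.8] box [-110.9 -117.5] F [ 0.1  0.6 -1.7] gap 75.5 yaw err -0.15 xaxis [ 0.006 -0.002 -1.   ]
t 4.0 pos [531.5 -87.   34.4] box [ -93.4 -113.4] F [ 1.   0.  -0.4] gap 75.2 yaw err -0.21 xaxis [ 0.007 -0.002 -1.   ]
```

View pics/w6.png

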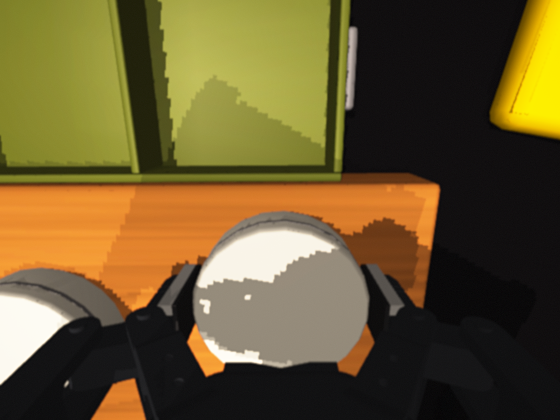

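```bash

python3 -m inch '[{"turn":[0,0,0],"delta_pos":[1.5,0,0],"fingers":0.5},{"turn":[0,0,0],"delta_pos":[0.7,-4,-12],"fingers":0.5}]' >/dev/null
python3 -c "
from h import *
st()"
python3 -m inch '[{"turn":[0,0,0],"delta_pos":[0.5,-4,-15],"fingers":0.5},{"turn":[0,0,0],"delta_pos":[0.5,-4,-15],"fingers":0.5}]' >/dev/null
python3 -c "
from h import *
st()"
```

```text
t 4.17 pos [542.6 -81.2  32.6] box [ -81.4 -109.8] F [-0.7  0.2  0.6] gap 74.4 yaw err -0.16 xaxis [ 0.006 -0.003 -1.   ]
t 4.33 pos [571.3 -68.1  32.6] box [ -50.8 -102.3] F [-1.3 -1.5  3.6] gap 74.9 yaw err -0.18 xaxis [ 0.005 -0.005 -1.   ]
```

```bash

python3 -m inch '[{"turn":[0,0,0],"delta_pos":[0,-2.5,-14],"fingers":0.5},{"turn":[0,0,0],"delta_pos":[0,-2,-12],"fingers":0.5},{"turn":[0,0,0],"delta_pos":[0,0,-6],"fingers":0.5},{"turn":[0,0,0],"delta_pos":[0,0,0],"fingers":0.5}]' >/dev/null
python3 -c "
from h import *
snap('wrist','w7.png');st()"
```

```text
t 4.72 pos [605.5 -55.9  32.5] box [-14.9 -96.8] F [ 0.1 -0.4  0.2] gap 75.0 yaw err -0.06 xaxis [ 0.006 -0.005 -1.   ]
```

View pics/w7.png

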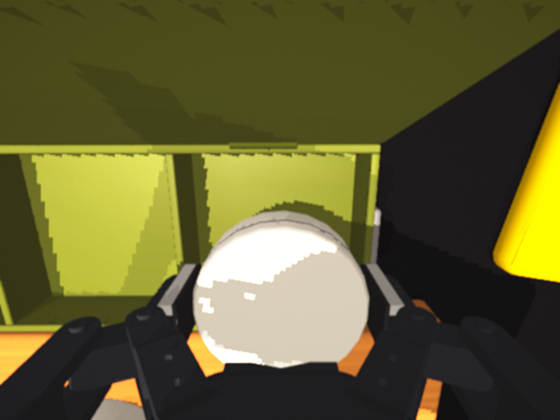

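```bash

python3 -m inch '[{"turn":[0,0,0],"delta_pos":[0,-1,-9],"fingers":0.5},{"turn":[0,0,0],"delta_pos":[3,-1,-4],"fingers":0.5},{"turn":[0,0,0],"delta_pos":[0,0,0],"fingers":0.5}]' >/dev/null
python3 -c "
from h import *
snap('wrist','w8.png');st()"
```

```text
t 5.02 pos [617.1 -51.8  29. ] box [ -2.7 -94.9] F [ 0.7 -0.4 -1.8] gap 75.1 yaw err -0.09 xaxis [ 0.004 -0.005 -1.   ]
```

View pics/w8.png

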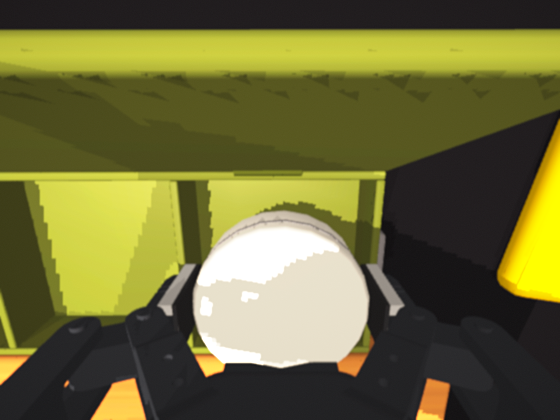

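```bash

python3 -m inch '[{"turn":[0,0,0],"delta_pos":[3,0,-2],"fingers":0.5},{"turn":[0,0,0],"delta_pos":[0,0,0],"fingers":0.5},{"turn":[0,0,0],"delta_pos":[0,0,0],"fingers":1},{"turn":[0,0,0],"delta_pos":[0,0,0],"fingers":1},{"turn":[0,0,0],"delta_pos":[0,0,0],"fingers":1},{"turn":[0,0,0],"delta_pos":[0,0,0],"fingers":1}]' 
python3 -c "
from h import *
snap('wrist','w9.png');st()"
```

```text
time: 5.52
tool_pos: [618.5, -52.0, 25.7]
orientation: [2.125, 0.193, -2.118]
contact_force: [0.4, -0.5, 0.1]
finger_gap: 85.0
t 5.57 pos [618.5 -52.1  25.8] box [ -1.4 -95.4] F [-1.   0.1  0.7] gap 85.1 yaw err -0.13 xaxis [ 0.004 -0.005 -1.   ]
```

View pics/w9.png

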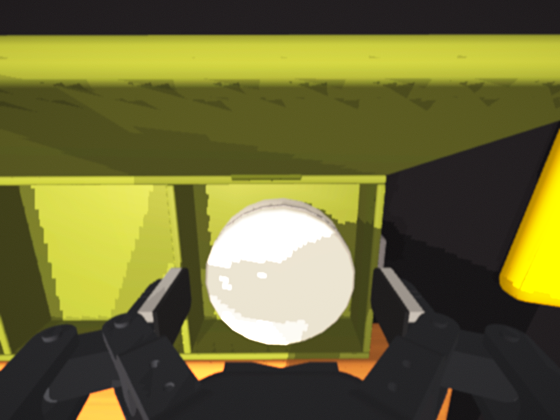

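```bash

python3 -m inch '[{"turn":[0,0,0],"delta_pos":[-30,0,0],"fingers":1},{"turn":[0,0,0],"delta_pos":[-30,0,0],"fingers":1},{"turn":[0,0,0],"delta_pos":[0,-22,28],"fingers":1},{"turn":[0,0,0],"delta_pos":[0,-22,28],"fingers":1},{"turn":[0,0,0],"delta_pos":[0,-22,28],"fingers":1},{"turn":[0,0,0],"delta_pos":[0,-20,24],"fingers":1},{"turn":[0,0,0],"delta_pos":[0,-5,5],"fingers":1},{"turn":[0,0,0],"delta_pos":[0,0,0],"fingers":1}]' >/dev/null
cat > pot.py <<'E'
from h import *
import sys
c=snap('wrist',sys.argv[1]);o=st();f=c['frame'];h=cv2.cvtColor(f,cv2.COLOR_RGB2HSV)
w=((h[...,1]<60)&(h[...,2]>90)).astype(np.uint8)*255;w[360:]=0;w[:,:190]=0;w[:,375:]=0;w[:130]=0
w=cv2.morphologyEx(w,cv2.MORPH_OPEN,np.ones((5,5)))
q=max(cv2.findContours(w,0,2)[0],key=cv2.contourArea);print(cv2.boundingRect(q))
P=np.array([ray(c,u,v,62)[:2] for u,v in q[:,0]],np.float32)
(x,y),r=cv2.minEnclosingCircle(P);b=box((x,y));d=b-box(o['tool_pos']);print('r',r,'box',b.round(1),'tool y,z move',(-d[1]).round(1),(-d[0]).round(1))
E
python3 pot.py w10.png
```

```text
t 6.28 pos [488.3  17.4  88.8] box [-116.3   -2.8] F [1.2 0.7 0.3] gap 85.3 yaw err -0.28 xaxis [ 0.009 -0.006 -1.   ]
(207, 201, 121, 119)
r 38.96144104003906 box [-124.5    6.1] tool y,z move -8.8 8.2
```

View pics/w10.png

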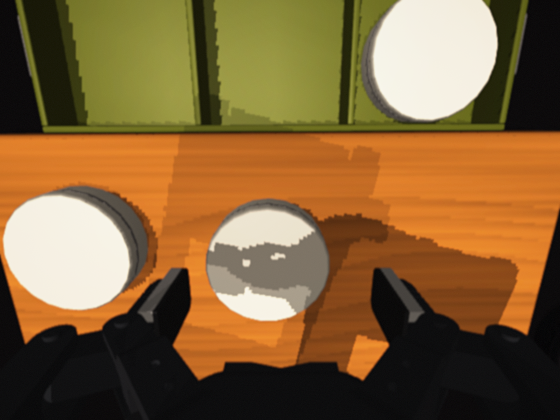

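```bash

python3 -m inch '[{"turn":[0,-0.4,-0.3],"delta_pos":[0,-8,8],"fingers":1},{"turn":[0,0,0],"delta_pos":[0,0,0],"fingers":1},{"turn":[0,0,0],"delta_pos":[5,0,0],"fingers":1}]' >/dev/null
python3 pot.py w11.png
```

```text
t 6.58 pos [481.2  23.   84. ] box [-122.2    4.1] F [-0.3  0.4  0.2] gap 85.4 yaw err -0.35 xaxis [ 0.004 -0.002 -1.   ]
(216, 195, 124, 122)
r 38.92071533203125 box [-124.9    7.6] tool y,z move -3.5 2.7
```

```bash

python3 -m inch '[{"turn":[0,0,0],"delta_pos":[18,-2.5,2.5],"fingers":1},{"turn":[0,0,0],"delta_pos":[16,0,0],"fingers":1},{"turn":[0,0,0],"delta_pos":[4,0,0],"fingers":1},{"turn":[0,0,0],"delta_pos":[0,0,0],"fingers":1}]' >/dev/null
python3 -c "
from h import *
snap('wrist','w12.png');st()"
```

```text
t 6.97 pos [481.1  23.4  44.6] box [-122.2    4.4] F [ 1.2  0.2 -0.8] gap 84.7 yaw err -0.46 xaxis [ 0.005 -0.003 -1.   ]
```

View pics/w12.png

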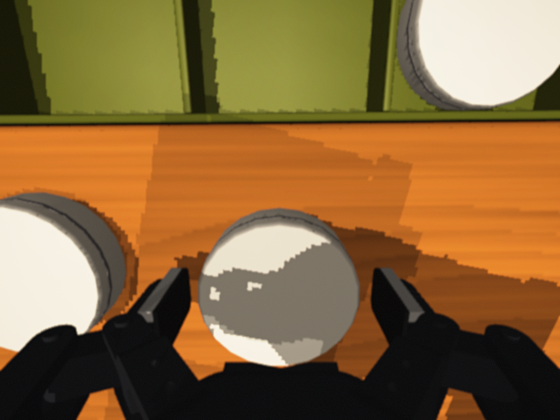

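```bash

python3 -m inch '[{"turn":[0.3,0,0],"delta_pos":[9,-1,0],"fingers":1},{"turn":[0,0,0],"delta_pos":[3,0,0],"fingers":1},{"turn":[0,0,0],"delta_pos":[0,0,0],"fingers":0.5},{"turn":[0,0,0],"delta_pos":[0.3,0,0],"fingers":0.5},{"turn":[0,0,0],"delta_pos":[0.3,0,0],"fingers":0.5},{"turn":[0,0,0],"delta_pos":[0.3,0,0],"fingers":0.5}]' >/dev/null
python3 -c "
from h import *
st()"
python3 -m inch '[{"turn":[0,0,0],"delta_pos":[0.7,0.5,-8],"fingers":0.5},{"turn":[0,0,0],"delta_pos":[0.7,0.5,-12],"fingers":0.5}]' >/dev/null
python3 -c "
from h import *
st()"
```

```text
t 7.47 pos [483.6  23.8  33.3] box [-119.7    4.4] F [0.4 0.4 0. ] gap 75.0 yaw err -0.82 xaxis [ 0.008 -0.003 -1.   ]
t 7.63 pos [501.7  26.1  33.2] box [-101.5    3.2] F [-1.5 -0.3  4. ] gap 75.3 yaw err -0.8 xaxis [ 0.004 -0.004 -1.   ]
```

```bash

python3 -m inch '[{"turn":[-0.7,0,0],"delta_pos":[0.3,0.7,-15],"fingers":0.5},{"turn":[0,0,0],"delta_pos":[0.3,0.7,-15],"fingers":0.5},{"turn":[0,0,0],"delta_pos":[0.3,0.7,-15],"fingers":0.5},{"turn":[0,0,0],"delta_pos":[0.3,0.7,-15],"fingers":0.5},{"turn":[0,0,0],"delta_pos":[0,0.5,-12],"fingers":0.5},{"turn":[0,0,0],"delta_pos":[0,0,-6],"fingers":0.5},{"turn":[0,0,0],"delta_pos":[0,0,0],"fingers":0.5}]' >/dev/null
python3 -c "
from h import *
snap('wrist','w13.png');st()"
```

```text
t 8.27 pos [585.   37.8  33.6] box [-17.5  -0.9] F [-0.1 -0.   0.1] gap 75.4 yaw err -0.06 xaxis [ 0.008 -0.004 -1.   ]
```

View pics/w13.png

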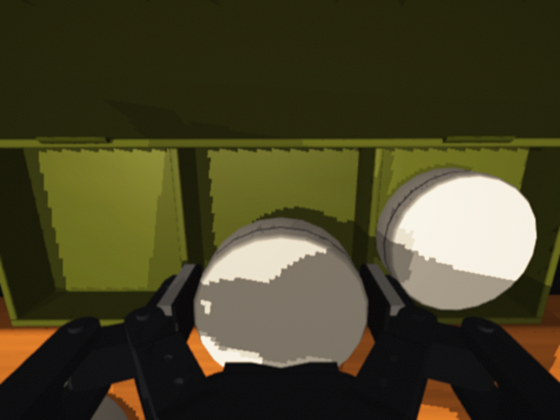

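```bash

python3 -m inch '[{"turn":[0,0,0],"delta_pos":[0,-0.5,-11],"fingers":0.5},{"turn":[0,0,0],"delta_pos":[3,0,-6],"fingers":0.5},{"turn":[0,0,0],"delta_pos":[3,0,-1],"fingers":0.5},{"turn":[0,0,0],"delta_pos":[0,0,0],"fingers":0.5}]' >/dev/null
python3 -c "
from h import *
st()"
python3 -m inch '[{"turn":[0,0,0],"delta_pos":[0,0,0],"fingers":1},{"turn":[0,0,0],"delta_pos":[0,0,0],"fingers":1},{"turn":[0,0,0],"delta_pos":[0,0,0],"fingers":1},{"turn":[0,0,0],"delta_pos":[-4,0,0],"fingers":1}]' >/dev/null
python3 -c "
from h import *
snap('wrist','w14.png');st()"
```

```text
t 8.6 pos [601.3  41.8  27.5] box [-0.7  0. ] F [-0.7  0.1  2.7] gap 75.2 yaw err -0.06 xaxis [ 0.006 -0.004 -1.   ]
t 8.98 pos [599.   41.5  31.2] box [-3.   0.1] F [-0.5  0.  -0.7] gap 85.0 yaw err -0.04 xaxis [ 0.004 -0.004 -1.   ]
```

View pics/w14.png

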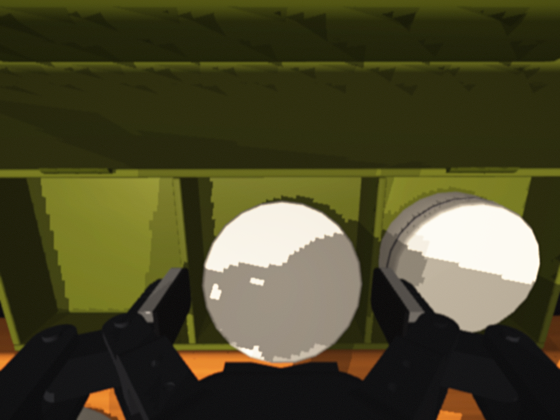

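```bash

python3 -m inch '[{"turn":[0,0,0],"delta_pos":[-20,0,0],"fingers":1},{"turn":[0,0,0],"delta_pos":[-25,0,0],"fingers":1},{"turn":[0,0,0],"delta_pos":[0,0,12],"fingers":1}]' >/dev/null
python3 -c "
from h import *
snap('wrist','w15.png');st()
c=camera('scene');cv2.imwrite('pics/s1.png',cv2.resize(c['frame'][140:280,200:400,::-1],None,fx=4,fy=4,interpolation=2))"
```

```text
t 9.28 pos [582.6  39.1  74.4] box [-19.6   0.9] F [ 0.2  1.2 -0.9] gap 85.2 yaw err -0.04 xaxis [-0.004 -0.004 -1.   ]
```

View pics/w15.png

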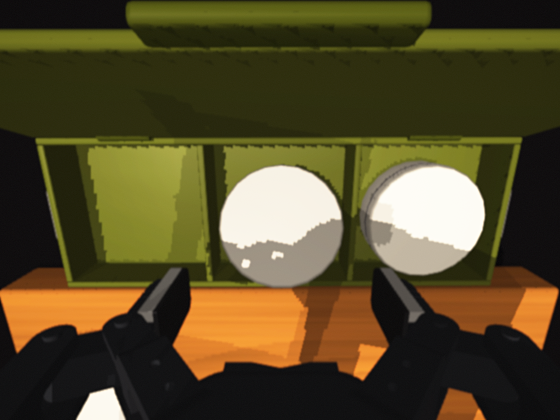

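View pics/s1.png

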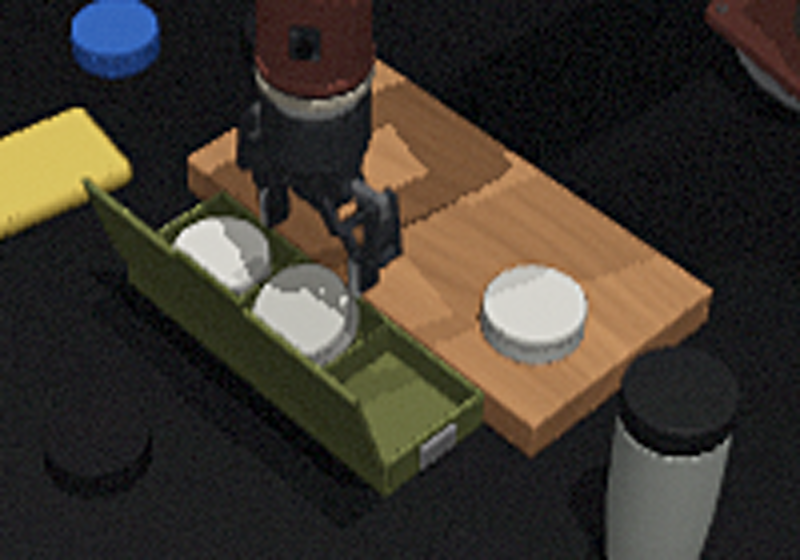

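Pot C is flat in its well. Pot B sits in the middle well but is tilted, with its rear edge caught on the front rim, because it was gripped about 5 mm off-centre. I'll nudge it forward along +x with shut fingers.

```bash

python3 -m inch '[{"turn":[0,0,0],"delta_pos":[0,0,25],"fingers":-1},{"turn":[0,0,0],"delta_pos":[0,0.5,25],"fingers":-1},{"turn":[0,0,0],"delta_pos":[0,0,18],"fingers":-1},{"turn":[0,0.3,0],"delta_pos":[0,0,0],"fingers":-1},{"turn":[0,0,0],"delta_pos":[10,0,0],"fingers":-1},{"turn":[0,0,0],"delta_pos":[15,0,0],"fingers":-1},{"turn":[0,0,0],"delta_pos":[0,0,0],"fingers":-1}]' >/dev/null
python3 -c "
from h import *
snap('wrist','w16.png');st()"
```

```text
t 9.97 pos [514.4  26.   45.1] box [-89.1   0.8] F [-0.5  0.8 -0.5] gap 0.3 yaw err -0.12 xaxis [-0.    -0.002 -1.   ]
```

View pics/w16.png

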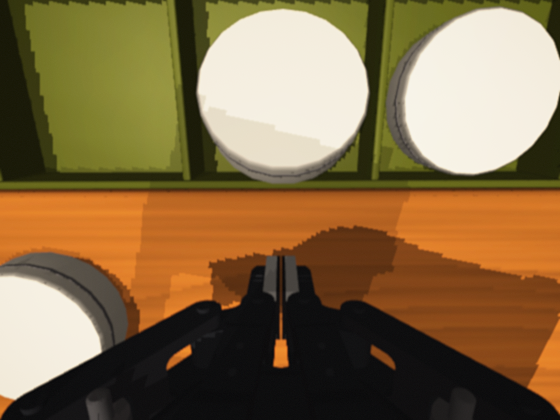

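```bash

python3 -m inch '[{"turn":[0,0,0],"delta_pos":[0.5,0.5,-12],"fingers":-1},{"turn":[0,0,0],"delta_pos":[0,0,-10],"fingers":-1},{"turn":[0,0,0],"delta_pos":[0,0,-5],"fingers":-1},{"turn":[0,0,0],"delta_pos":[0,0,-4],"fingers":-1}]' >/dev/null
python3 -c "
from h import *
st()"
python3 -m inch '[{"turn":[0,0,0],"delta_pos":[0,0,-4],"fingers":-1},{"turn":[0,0,0],"delta_pos":[0,0,-3],"fingers":-1},{"turn":[0,0,0],"delta_pos":[0,0,0],"fingers":-1}]' >/dev/null
python3 -c "
from h import *
snap('wrist','w17.png');st()"
```

```text
t 10.3 pos [548.   31.8  43.9] box [-54.9   0.2] F [-0.  -1.1 -0.6] gap 0.2 yaw err -0.12 xaxis [-0.001 -0.002 -1.   ]
t 10.6 pos [556.9  33.4  44.3] box [-45.9   0.1] F [-0.3  0.5 -0.2] gap -0.1 yaw err -0.08 xaxis [-0.    -0.002 -1.   ]
```

View pics/w17.png

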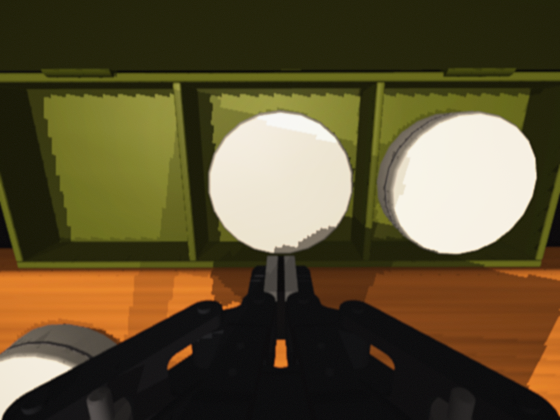

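```bash

python3 -m inch '[{"turn":[0,0,0],"delta_pos":[-10,0,15],"fingers":-1},{"turn":[0,0,0],"delta_pos":[-20,-20,20],"fingers":1},{"turn":[0,0,0],"delta_pos":[-20,-28,15],"fingers":1},{"turn":[0,0,0],"delta_pos":[0,-28,10],"fingers":1},{"turn":[0,0,0],"delta_pos":[0,-20,5],"fingers":1},{"turn":[0,0,0],"delta_pos":[0,-5,0],"fingers":1},{"turn":[0,0,0],"delta_pos":[0,0,0],"fingers":1}]' >/dev/null
python3 pot.py w18.png
python3 -c "
from h import *
c=camera('scene');cv2.imwrite('pics/s2.png',cv2.resize(c['frame'][140:280,200:400,::-1],None,fx=4,fy=4,interpolation=2))"
```

```text
t 11.23 pos [469.8 121.7  96. ] box [-114.9  103.1] F [0.1 0.1 0.4] gap 79.0 yaw err -0.3 xaxis [-0.001 -0.002 -1.   ]
(190, 186, 117, 117)
r 38.85057830810547 box [-115.6  124.9] tool y,z move -21.8 0.7
```

View pics/w18.png

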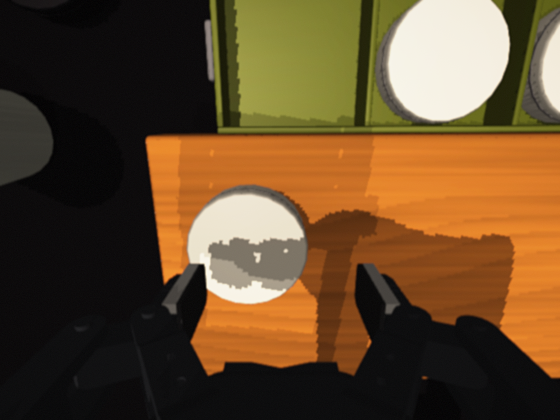

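View pics/s2.png

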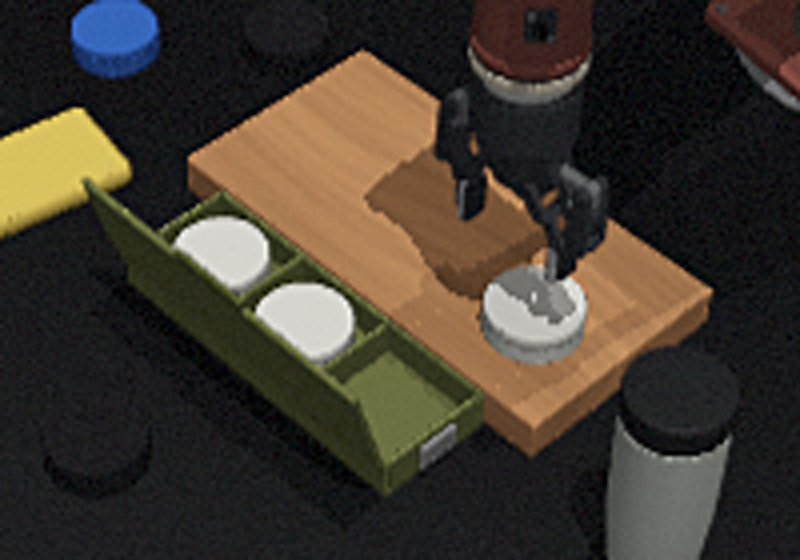

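```bash

python3 -m inch '[{"turn":[-0.3,0,0],"delta_pos":[0,-15,4],"fingers":1},{"turn":[0,0,0],"delta_pos":[0,-5,0],"fingers":1},{"turn":[0,0,0],"delta_pos":[6,0,0],"fingers":1},{"turn":[0,0,0],"delta_pos":[6,0,0],"fingers":1}]' >/dev/null
python3 pot.py w19.png
```

```text
t 11.67 pos [464.9 136.7  82.4] box [-116.9  118.8] F [-1.3 -0.1 -1.3] gap 85.2 yaw err -0.25 xaxis [-0.    -0.004 -1.   ]
(208, 189, 127, 124)
r 38.70685577392578 box [-115.7  125.2] tool y,z move -6.4 -1.2
```

```bash

python3 -m inch '[{"turn":[-0.2,0,0],"delta_pos":[5,-5.5,2],"fingers":1},{"turn":[0,0,0],"delta_pos":[12,0,0],"fingers":1},{"turn":[0,0,0],"delta_pos":[14,0,1],"fingers":1},{"turn":[0,0,0],"delta_pos":[4,0,0],"fingers":1},{"turn":[0,0,0],"delta_pos":[0,0,0],"fingers":1}]' >/dev/null
python3 -c "
from h import *
snap('wrist','w20.png');st()"
```

```text
t 12.13 pos [460.4 139.6  43.4] box [-120.8  122.5] F [-0.   0.1 -1. ] gap 85.3 yaw err -0.2 xaxis [-0.003 -0.005 -1.   ]
```

View pics/w20.png

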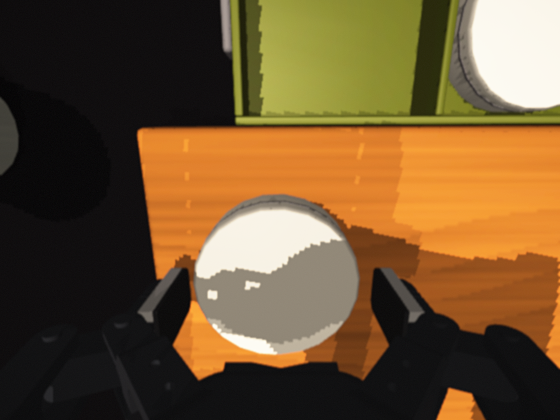

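```bash

python3 -m inch '[{"turn":[-0.2,0,0],"delta_pos":[9,-2,0],"fingers":1},{"turn":[0,0,0],"delta_pos":[2,0,0],"fingers":1},{"turn":[0,0,0],"delta_pos":[0,0,0],"fingers":0.5},{"turn":[0,0,0],"delta_pos":[0.3,0,0],"fingers":0.5},{"turn":[0,0,0],"delta_pos":[0.3,0,0],"fingers":0.5},{"turn":[0,0,0],"delta_pos":[0.3,0,0],"fingers":0.5}]' >/dev/null
python3 -c "
from h import *
st()"
python3 -m inch '[{"turn":[0,0,0],"delta_pos":[0.7,3,-8],"fingers":0.5},{"turn":[0,0,0],"delta_pos":[0.5,4,-12],"fingers":0.5}]' >/dev/null
python3 -c "
from h import *
st();snap('wrist','w21.png')"
```

```text
t 12.63 pos [461.4 141.8  32.8] box [-119.4  124.5] F [-1.9 -0.6  0.8] gap 75.2 yaw err 0.03 xaxis [-0.001 -0.005 -1.   ]
t 12.8 pos [480.2 139.6  32.7] box [-101.3  118.8] F [-2.8 -0.3  2.7] gap 75.1 yaw err 0.08 xaxis [-0.005 -0.004 -1.   ]
```

View pics/w21.png

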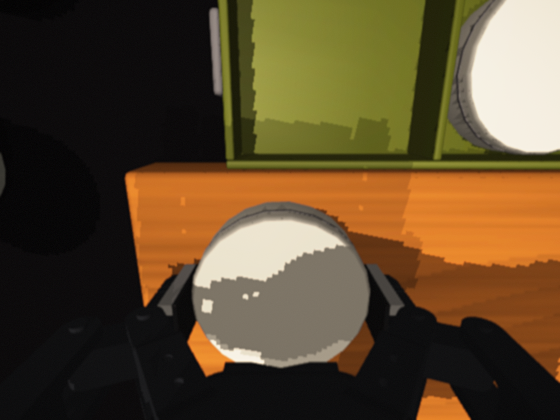

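```bash

python3 -m inch '[{"turn":[0,0,0],"delta_pos":[0.3,4,-14],"fingers":0.5},{"turn":[0,0,0],"delta_pos":[0.3,4,-15],"fingers":0.5},{"turn":[0,0,0],"delta_pos":[0.3,4,-15],"fingers":0.5},{"turn":[0,0,0],"delta_pos":[0.3,4,-15],"fingers":0.5},{"turn":[0,0,0],"delta_pos":[0,3,-12],"fingers":0.5},{"turn":[0,0,0],"delta_pos":[0,0,-6],"fingers":0.5},{"turn":[0,0,0],"delta_pos":[0,0,0],"fingers":0.5}]' >/dev/null
python3 -c "
from h import *
snap('wrist','w22.png');st()"
```

```text
t 13.48 pos [564.4 135.4  32.4] box [-19.4  98.9] F [ 1.2  0.2 -0. ] gap 74.5 yaw err 0.05 xaxis [-0.003 -0.004 -1.   ]
```

View pics/w22.png

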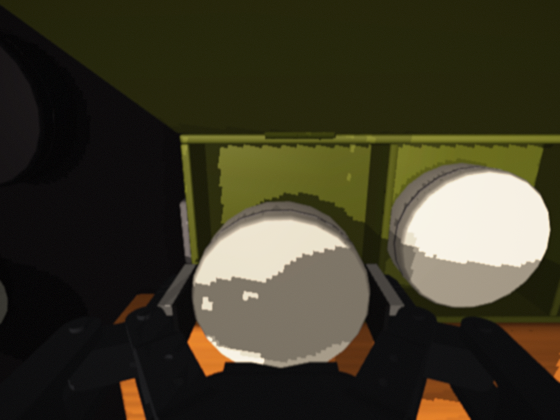

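```bash

python3 -m inch '[{"turn":[0,0,0],"delta_pos":[0,2,-12],"fingers":0.5},{"turn":[0,0,0],"delta_pos":[0,1,-6],"fingers":0.5},{"turn":[0,0,0],"delta_pos":[3,0,-2],"fingers":0.5},{"turn":[0,0,0],"delta_pos":[3,0,0],"fingers":0.5}]' >/dev/null
python3 -c "
from h import *
snap('wrist','w23.png');st()"
```

```text
t 13.87 pos [581.7 136.7  24.9] box [-2.1 96.9] F [ 1.4 -0.7  1.3] gap 74.7 yaw err 0.08 xaxis [-0.006 -0.004 -1.   ]
```

View pics/w23.png

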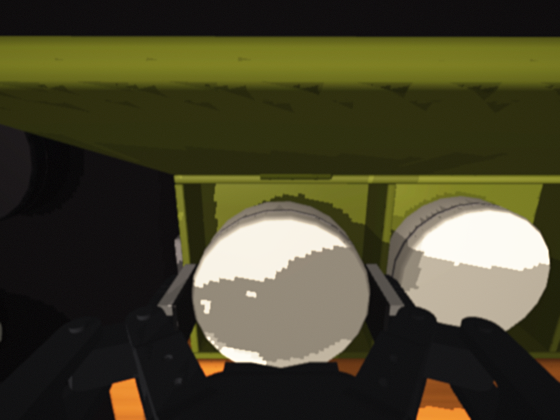

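```bash

python3 -m inch '[{"turn":[0,0,0],"delta_pos":[0,1.5,-3],"fingers":0.5},{"turn":[0,0,0],"delta_pos":[0,0,-1],"fingers":0.5},{"turn":[0,0,0],"delta_pos":[0,0,0],"fingers":1},{"turn":[0,0,0],"delta_pos":[0,0,0],"fingers":1},{"turn":[0,0,0],"delta_pos":[0,0,0],"fingers":1},{"turn":[0,0,0],"delta_pos":[0,0,0],"fingers":1}]' >/dev/null
python3 -c "
from h import *
st()"
python3 -m inch '[{"turn":[0,0,0],"delta_pos":[-25,0,0],"fingers":1},{"turn":[0,0,0],"delta_pos":[-25,0,5],"fingers":1},{"turn":[0,0,0],"delta_pos":[0,8,12],"fingers":1},{"turn":[0,0,0],"delta_pos":[0,8,10],"fingers":1}]' >/dev/null
python3 -c "
from h import *
snap('wrist','w24.png');st()
c=camera('scene');cv2.imwrite('pics/s3.png',cv2.resize(c['frame'][140:280,200:400,::-1],None,fx=4,fy=4,interpolation=2))"
```

```text
t 14.37 pos [584.1 136.   24.4] box [ 0.  95.8] F [-0.2  0.1  0.4] gap 85.6 yaw err 0.11 xaxis [-0.009 -0.004 -1.   ]
t 14.75 pos [559.9 114.9  76.1] box [-27.6  79.6] F [ 1.   0.  -0.4] gap 85.3 yaw err 0.18 xaxis [-0.01  -0.004 -1.   ]
```

View pics/w24.png

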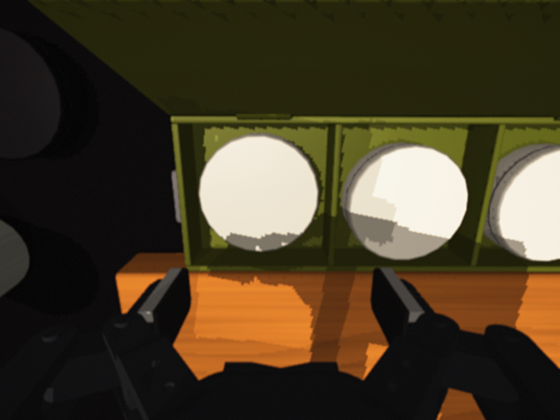

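View pics/s3.png

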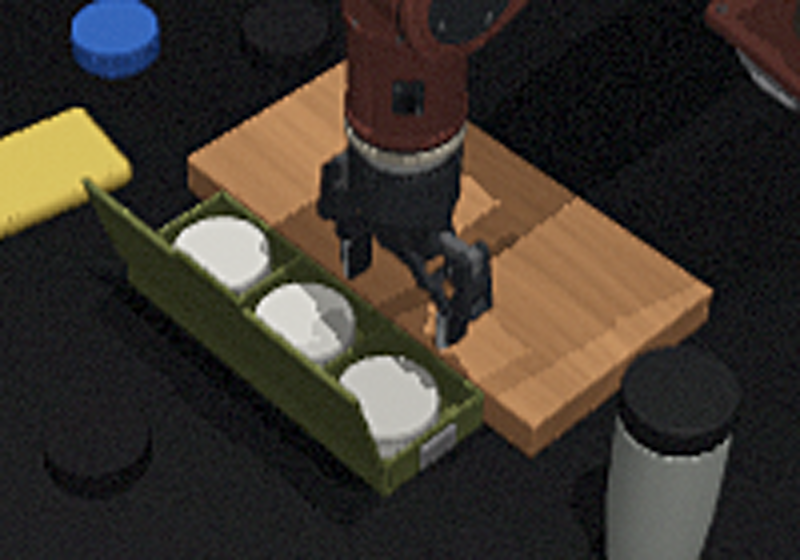

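All three pots lie flat: w24 shows them at (258,190), (405,200) and (545,205), and the scene view agrees. Next is the lid. I'll go over it with shut fingers, down behind it, and check against the lid edge on the way.

```bash

python3 -m inch '[{"turn":[0,0.5,0],"delta_pos":[-35,0,0],"fingers":-1},{"turn":[0,0,0],"delta_pos":[-35,0,0],"fingers":-1},{"turn":[0,0,0],"delta_pos":[-35,0,0],"fingers":-1},{"turn":[0,0,0],"delta_pos":[-5,15,-10],"fingers":-1},{"turn":[0,0,0],"delta_pos":[0,16,-30],"fingers":-1},{"turn":[0,0,0],"delta_pos":[0,16,-30],"fingers":-1},{"turn":[0,0,0],"delta_pos":[0,16,-30],"fingers":-1},{"turn":[0,0,0],"delta_pos":[0,10,-30],"fingers":-1}]' >/dev/null
python3 -m inch '[{"turn":[0,0,0],"delta_pos":[0,0,-20],"fingers":-1},{"turn":[0,0,0],"delta_pos":[0,0,0],"fingers":-1}]' >/dev/null
python3 -c "
from h import *
st();c=camera('scene');cv2.imwrite('pics/s4.png',cv2.resize(c['frame'][100:290,170:430,::-1],None,fx=3,fy=3,interpolation=2))
t=camera('top');cv2.imwrite('pics/t4.png',cv2.resize(t['frame'][130:285,170:390,::-1],None,fx=3.5,fy=3.5,interpolation=2))
# lid edge: compare projected tab end for angles
H=lambda th,r,y,n=0:[*(O+BX*(49-r*np.cos(th)+n*np.sin(th))+BY*y),34.5+r*np.sin(th)+n*np.cos(th)]
for th in(1.7,1.85,2.0,2.15): print(th,(proj(c,H(th,100,-144,6))-[170,100])*3,(proj(c,H(th,100,144,6))-[170,100])*3)
"
```

```text
t 15.63 pos [728.4  74.  186.9] box [130.1   7.9] F [ 0.3  0.8 -0.4] gap 0.0 yaw err 0.09 xaxis [-0.003  0.    -1.   ]
1.7 [157.16170579 244.34824684] [362.84448574 410.56528202]
1.85 [145.65824741 254.42312348] [350.69324817 422.20956876]
2.0 [134.9377471  265.76494021] [339.11902142 435.02924154]
2.15 [125.28550926 278.08026724] [328.4338408  448.68675922]
```

View pics/s4.png

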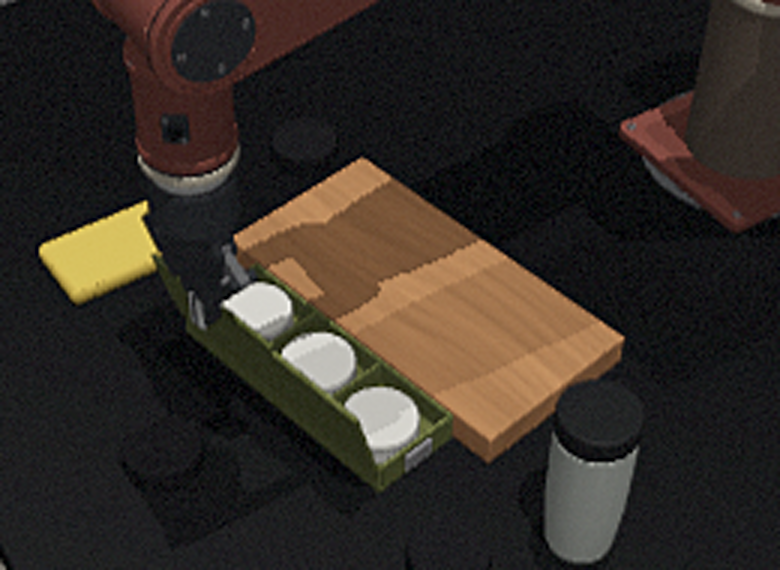

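View pics/t4.png

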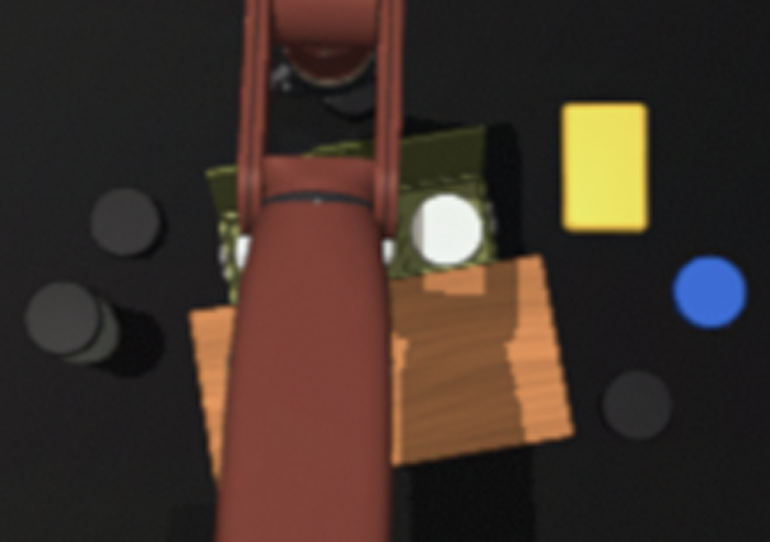

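```bash

python3 -m inch '[{"turn":[0,0,0],"delta_pos":[28,4,0],"fingers":-1},{"turn":[0,0,0],"delta_pos":[28,2,0],"fingers":-1},{"turn":[0,0,0],"delta_pos":[20,0,0],"fingers":-1},{"turn":[0,0,0],"delta_pos":[0,0,0],"fingers":-1}]' >/dev/null
python3 -c "
from h import *
st()"
python3 -m inch '[{"turn":[0,0,0],"delta_pos":[2,0,12],"fingers":-1},{"turn":[0,0,0],"delta_pos":[0,0,12],"fingers":-1},{"turn":[0,0,0],"delta_pos":[0,0,10],"fingers":-1}]'>/dev/null
python3 -c "
from h import *
st()"
```

```text
t 16.07 pos [724.5  69.9 110.7] box [125.6   4.5] F [-0.6 -0.5 -0.8] gap -0.1 yaw err 0.23 xaxis [-0.003  0.    -1.   ]
t 16.32 pos [688.1  64.8 108.8] box [88.9  6.4] F [0.5 0.2 1. ] gap -0.1 yaw err 0.31 xaxis [-0.006  0.001 -1.   ]
```

```bash

python3 -m inch '[{"turn":[0,0,0],"delta_pos":[0,0,10],"fingers":-1},{"turn":[0,0,0],"delta_pos":[0,0,10],"fingers":-1},{"turn":[0,0,0],"delta_pos":[0,0,10],"fingers":-1}]'>/dev/null
python3 -c "
from h import *
st()"
python3 -m inch '[{"turn":[0,0,0],"delta_pos":[0,0,10],"fingers":-1},{"turn":[0,0,0],"delta_pos":[1,0,10],"fingers":-1},{"turn":[0,0,0],"delta_pos":[3,0,8],"fingers":-1}]'>/dev/null
python3 -c "
from h import *
st();c=camera('scene');cv2.imwrite('pics/s5.png',cv2.resize(c['frame'][100:290,170:430,::-1],None,fx=3,fy=3,interpolation=2))"
```

```text
t 16.57 pos [656.8  60.1 113.4] box [57.2  7.6] F [ 2.2  0.4 -0.9] gap 0.4 yaw err 0.39 xaxis [-0.002  0.001 -1.   ]
t 16.82 pos [628.2  55.8 115.3] box [28.3  8.7] F [ 1.9  1.1 -0.6] gap 0.1 yaw err 0.47 xaxis [ 0.005  0.001 -1.   ]
```

View pics/s5.png

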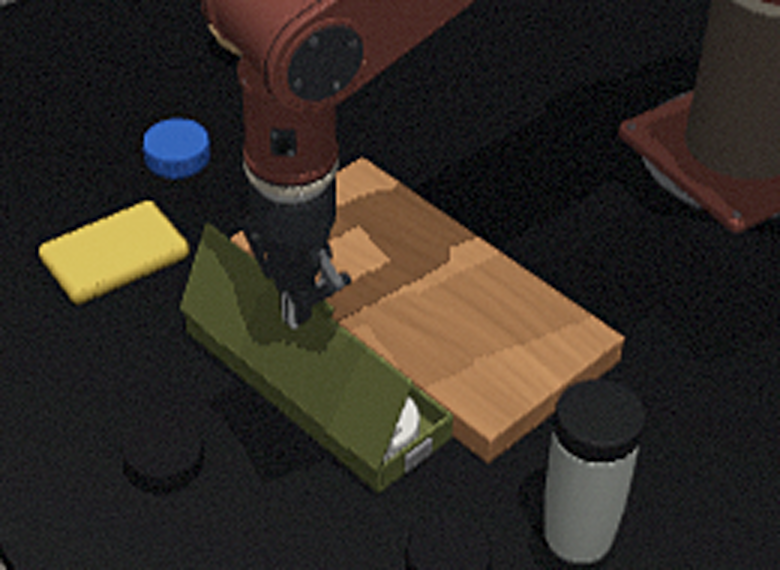

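```bash

python3 -m inch '[{"turn":[0,0,0],"delta_pos":[6,1,8],"fingers":-1},{"turn":[0,0,0],"delta_pos":[9,1,8],"fingers":-1},{"turn":[0,0,0],"delta_pos":[11,1,8],"fingers":-1}]'>/dev/null
python3 -c "
from h import *
st()"
python3 -m inch '[{"turn":[0,0,0],"delta_pos":[11,1,6],"fingers":-1},{"turn":[0,0,0],"delta_pos":[11,0,5],"fingers":-1}]'>/dev/null
python3 -c "
from h import *
st();c=camera('scene');cv2.imwrite('pics/s6.png',cv2.resize(c['frame'][100:290,170:430,::-1],None,fx=3,fy=3,interpolation=2))"
```

```text
t 17.12 pos [606.5  49.4  95.8] box [5.8 6.5] F [ 0.9 -0.4  1.3] gap -0.0 yaw err 0.55 xaxis [ 0.015  0.001 -1.   ]
t 17.28 pos [596.5  46.6  75.8] box [-4.5  5.6] F [-0.5 -1.   2.1] gap -0.1 yaw err 0.58 xaxis [ 0.019  0.001 -1.   ]
```

View pics/s6.png

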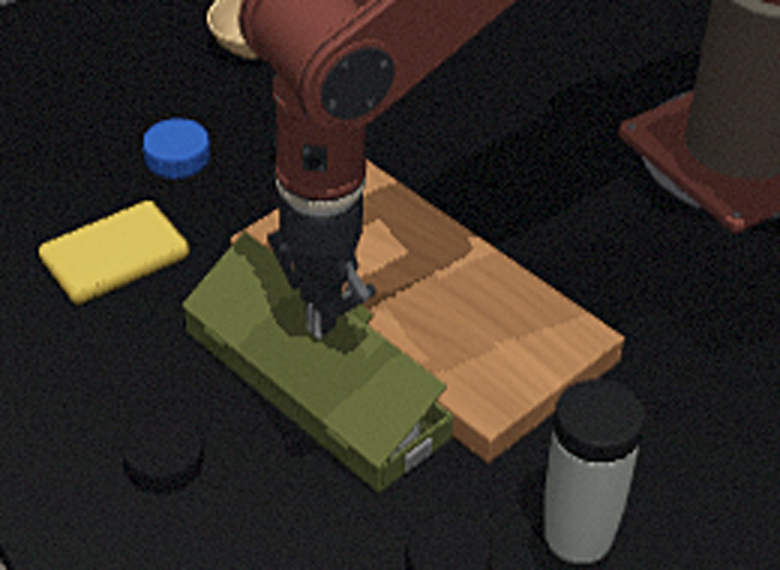

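```bash

python3 -m inch '[{"turn":[0,-0.8,0],"delta_pos":[10,0,5],"fingers":-1},{"turn":[0,0,0],"delta_pos":[8,0,4],"fingers":-1},{"turn":[0,0,0],"delta_pos":[4,0,2],"fingers":-1}]'>/dev/null
python3 -c "
from h import *
st()"
python3 -m inch '[{"turn":[0,0,0],"delta_pos":[4,0,1],"fingers":-1},{"turn":[0,0,0],"delta_pos":[3,0,0],"fingers":-1}]'>/dev/null
python3 -c "
from h import *
st();c=camera('scene');cv2.imwrite('pics/s7.png',cv2.resize(c['frame'][100:290,170:430,::-1],None,fx=3,fy=3,interpolation=2))"
```

```text
t 17.58 pos [583.2  44.6  49.6] box [-18.    6.1] F [0.7 0.  0.3] gap 0.2 yaw err 0.59 xaxis [ 0.    -0.002 -1.   ]
t 17.75 pos [581.3  44.4  40.9] box [-19.9   6.3] F [0.2 1.3 0.4] gap -0.2 yaw err 0.59 xaxis [-0.002 -0.002 -1.   ]
```

View pics/s7.png

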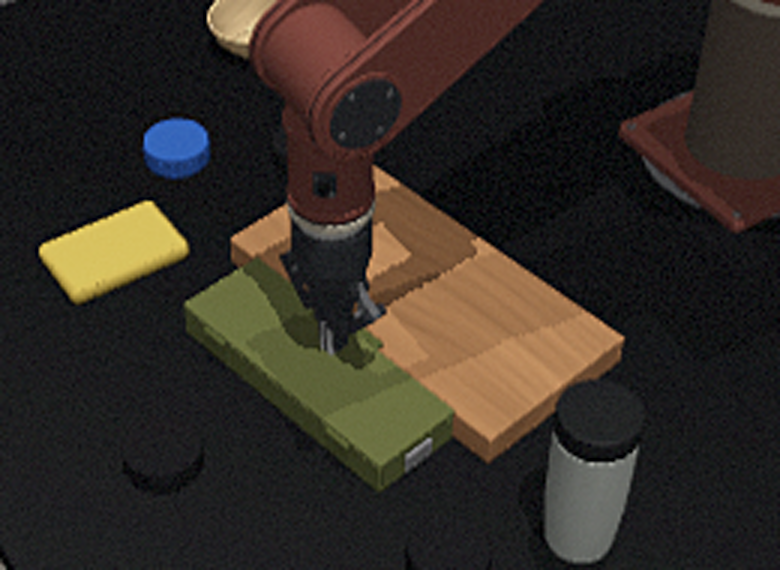

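```bash
for i in 1; do
python3 -m inch '[{"turn":[0,0,0],"delta_pos":[1.5,0,0],"fingers":-1}]'>/dev/null
python3 -c "
from h import *
st()"
python3 -m inch '[{"turn":[0,0,0],"delta_pos":[2,0,0],"fingers":-1}]'>/dev/null
python3 -c "
from h import *
st()"; done
```

```text
t 17.88 pos [581.8  44.3  40.3] box [-19.3   6.2] F [-10.    0.3  26.5] gap 0.1 yaw err 0.59 xaxis [-0.001 -0.002 -1.   ]
t 17.97 pos [581.9  44.4  40.3] box [-19.3   6.2] F [-13.    0.5  24.1] gap 0.2 yaw err 0.6 xaxis [-0.003 -0.002 -1.   ]
```

The lid stopped at z = 40.3 mm (40.5 expected) with about 25 N on it. I'll retreat straight up and check.

```bash

python3 -m inch '[{"turn":[0,0,0],"delta_pos":[-5,0,0],"fingers":-1},{"turn":[0,0,0],"delta_pos":[-25,0,0],"fingers":-1},{"turn":[0,0,0],"delta_pos":[-35,0,0],"fingers":-1},{"turn":[0,0,0],"delta_pos":[-35,0,25],"fingers":-1},{"turn":[0,0,0],"delta_pos":[-20,0,30],"fingers":-1},{"turn":[0,0,0],"delta_pos":[0,0,25],"fingers":-1},{"turn":[0,0,0],"delta_pos":[0,0,0],"fingers":-1}]'>/dev/null
python3 -c "
from h import *
st();c=camera('scene');cv2.imwrite('pics/s8.png',cv2.resize(c['frame'][100:290,170:430,::-1],None,fx=3,fy=3,interpolation=2))
w=snap('wrist','w30.png')
h=cv2.cvtColor(w['frame'],cv2.COLOR_RGB2HSV)
H=lambda x,y,z:[*(O+BX*x+BY*y),z]
for z in (40.5,44,48):
  print(z,[proj(c,H(-51,y,z)).round(1) for y in(-144,144)],[((proj(c,H(-51,y,z))-[170,100])*3).round(0) for y in(-144,144)])
"
```

```text
t 18.55 pos [503.2  28.5 166. ] box [-99.5   5.4] F [-0.3 -0.4 -1.5] gap -0.0 yaw err 0.66 xaxis [-0.003 -0.002 -1.   ]
40.5 [array([255., 185.]), array([321.1, 236.2])] [array([255., 255.]), array([453., 409.])]
44 [array([254.9, 184.2]), array([321.1, 235.4])] [array([255., 253.]), array([453., 406.])]
48 [array([254.9, 183.3]), array([321.2, 234.5])] [array([255., 250.]), array([454., 403.])]
```

View pics/s8.png

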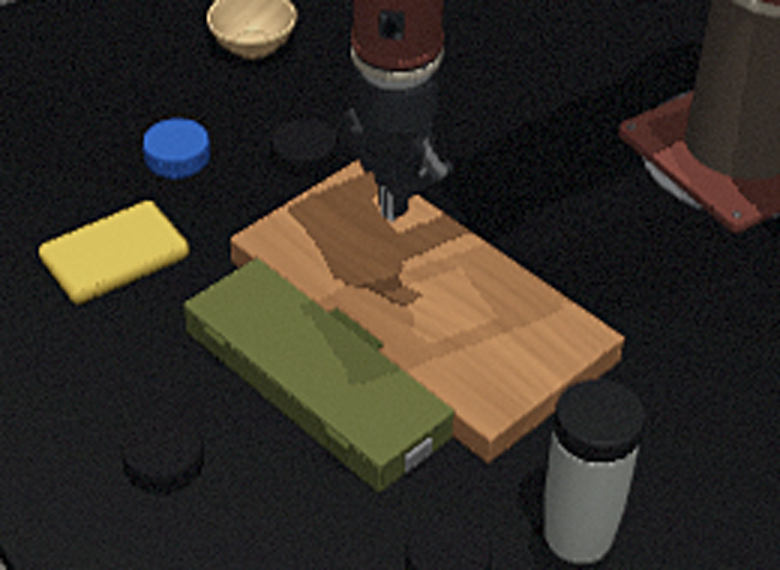

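View pics/w30.png

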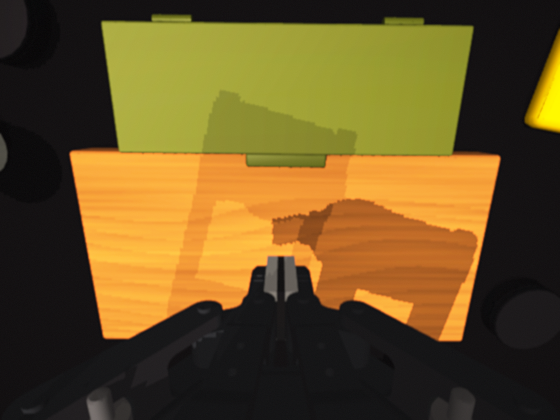

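The scene view shows the lid flat and shut: its free-edge corners at about (256,260) and (453,410) match the projection for z = 40.5. The robot is clear and the other things are where they were.

```bash
python3 -c "
from rig import *
print(close_job())"
```

```text
the job is handed in; nothing more can be done
None
```

The lunchbox is packed and shut. I slid each pot in a light grip along the board and over its edge, one into each well, then swung the lid over with shut fingers and pressed it down. The job was handed in at about 18.6 s of robot time.

- **Went wrong and mended:** the middle pot caught on the front rim and tilted as it dropped into its well. I pushed it forward with shut fingers, and it then lay flat.
- **Sliding:** the first pot may have risen by a millimetre or less just after it was gripped. I pressed it back down before sliding on.
- **Pots:** before the lid was closed, the scene and wrist views showed all three lying flat in their wells.
- **Lid:** it stopped at 40.3 mm against the 40.5 mm given, under a press of about 25 N. After the arm backed off it stayed shut, and its edge matched where a shut lid should appear in the scene picture.
- **Other things:** the tumbler, ice pack and bowl looked unmoved in the last picture. The spoon was outside the final views, but the arm never went near it.

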